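# Hold the sprung frame clamp open at its size mark

### The job

The painter wants to lay a frame in the sprung clamp, but a green paint jar is standing in the way on its board: stand the jar upright on the cork coaster and let go of it. Then draw the orange grip and its telescoping rod out steadily against the spring until the black pointer lines up with the red rider, not beyond it and without letting the rod snap back, and finish while still holding it there. Leave the blue jar, the white tub and the wooden hoop where they are.

Things in the scene. Friction and masses are not known exactly. Their poses are not given: they have to be found in the camera images.
- clamp: Sprung frame clamp, fixed: pale wooden board 350 x 110 x 18 mm (x -190 to 160, y -55 to 55 mm) with an aluminium tube (24 mm across, x -177 to -21 mm, top 59 mm above the table) from which a rod telescopes. Origin: on the table under the orange grip when the rod is fully in. x axis: direction the rod is pulled out; z up. Scale strip with red rider along y = -44 mm.
- rod: Sliding rod with upright orange grip block, 18 mm thick along x (pull), 30 mm wide (y), 26 to 119 mm above the table. Origin at table height under the grip, axes as the clamp's. Slides along x only, 0 (in) to 120 mm. An inner spring pulls it back: about 4 N when in, 0.7 N more per 10 mm (10 N at 85 mm); let go, it goes back in.
- rod_grip (a point): Point to hold on the orange grip: on its vertical centre line, 95 mm above the table, 24 mm below its top. Axes as the clamp's.
- rod_pointer (a point): Tip of the black pointer that sticks out 17 mm sideways from the foot of the orange grip, towards the scale strip (-y of the clamp); 32 mm from the grip's centre line and at the same x as it, 30 mm above the table. Axes as the clamp's.
- mark (a point): Top centre of the red rider, a fixed block 8 (along x) x 20 x 12 mm on the scale strip, 32 mm above the table: the length mark, 55 to 95 mm out from the pointer's place when the rod is in. Axes as the clamp's. The rod is at its mark when the pointer tip has the same x (clamp's axes) as this point; sideways they stay 12 mm apart.
- jar_mid (a point): Centre of the green paint jar (green cap), half-way up: 38 mm diameter (39 at the cap), 58 mm tall, about 90 g, loose. It stands at first on the clamp's board, on the rod's path, 80 to 95 mm out from the clamp's origin; its z axis is up.
- jar: The same green jar; origin at the centre of its underside.
- coaster_top (a point): Centre of the top of the round cork coaster, 100 mm diameter, 8 mm thick, fixed to the table (top 8 mm above it).
- blue_jar: Bystander: a closed blue paint jar (blue cap), 38 mm diameter, 58 mm tall; origin under its centre.
- tub: Bystander: an open white plastic tub, 100 mm across the rim, 80 mm tall; origin under its centre.
- hoop: Bystander: a wooden hoop lying flat, 130 mm outside, 112 mm inside diameter, 12 mm high; origin under its centre.
There are look-alikes about, which are no part of the job. Of the things shaped like the part that bears coaster_top, the cork one is meant. Of the things shaped like the jar, the green one is meant.

How it is judged:
By the outcome, as a careful person would: the job done as asked, in the order asked, and still so for the second after the job is handed in, while the arm keeps its last pose, push and grip.
It also fails if it takes over 53 s, if anything falls off the work surface, if the arm or the gripper's body presses on something with over 40 N, if the wrist force passes 120 N, or if a joint passes its speed limit or range.

### The arm

A 7-joint arm with a two-finger parallel gripper is mounted at the origin on the work surface. World frame = base frame: x ahead of the robot, y to its left, z up, the work surface at z = 0. Lengths are in m, angles in rad, forces in N, time in s.
With the tool pointing down it reaches from about 0.425 to 0.825 m from the base axis. Payload 3.6 kg.
Tool frame: the origin (TCP) lies where the fingers leave the gripper's body, on its centre line; the fingertips stand 73 mm ahead of it and the grasp point (between the pads) lies 54 mm ahead of it; z points along the fingers, y is the line along which they close (so a half turn about z gives the same grasp; the last joint's range is limited). The gripper opens to 85 mm and grips with 20 to 120 N. Pads are 22 mm wide; open, the fingers measure 114 mm over their backs; the gripper's body (76 mm by 85 mm) begins 54 mm behind the grasp point. The pads swing forward as they close: fully open they stand 13 mm farther back than shut.
Start: joints at [-1.246, 0.615, -0.013, 1.423, 0.008, 1.103, -0.04], TCP at [0.223, 0.61, 0.304] pointing down, gripper open.
Joint ranges: [-3.12, 3.12], [-0.3, 2.06], [-1.34, 1.32], [0.26, 2.42], [-1.36, 4.5], [0.01, 1.98], [-2.84, 2.84]. Speed limits (rad/s): [2.79, 2.79, 3.14, 3.14, 3.14, 3.14, 3.14].

### API

Orientations are given as a unit quaternion [x, y, z, w].
In Python, from station import arm, snapshot, camera_info, ticket gives the robot as it stands. Calls block until the motion is done:
- arm.movep(position, orientation): joint-space move of the TCP to a pose.
- arm.line_to(position, velocity=0.15, ori=None): straight line of the TCP; ori=None keeps the orientation; velocity is the mean speed in m/s.
- arm.move_j(angles): joint-space move.
- arm.move_gripper(opening, effort=None): opening from 0.0 (shut) to 1.0 (fully open); effort is the grip in N (None keeps the last); returns when the fingers have stopped.
- arm.pause(seconds).
- arm.ik(position, orientation): joint angles nearest the present ones, or None.
- snapshot(name): name is "scene" or "side" or "wrist"; returns the picture (480x640x3 uint8, blue, green, red); there is no depth.
- camera_info(name): a dict with "fx", "fy", "cx", "cy" (pixels), "R" (3x3) and "t" (3): a world point X has camera coordinates R X + t; the wrist camera has in their place "T_tool_cam" (4x4, takes a point from camera to tool coordinates, whose origin is the TCP and whose axes are the flange's). Camera axes: x right, y down, z forward; pixel columns grow to the right and rows downward; lengths in m; the calibration is good to about 2 mm. A picture is of the moment at which its call begins: read the wrist's pose just before it. camera_info takes no time and is no camera call.
A pose or a line that the arm cannot do raises arm.MotionError and nothing moves.
- ticket.finish_job(): hands the job in; it is judged then, once.
Readings, each from a call of its own:
- arm.read_time(): time.
- arm.read_joint_positions(): joint angles.
- arm.read_dq(): joint speeds.
- arm.read_effort(): joint torques, N m.
- arm.read_tool_pos(): TCP position.
- arm.read_eef_rot(): TCP orientation.
- arm.read_ft_force(): force on the tool from outside, world axes, zero at the start.
- arm.read_wrist_torque(): the same for the moment, N m.
- arm.read_opening(): opening from 0.0 (shut) to 1.0 (fully open).
- arm.read_finger_force(): force on a finger pad.
Only numpy, scipy, OpenCV 4.12 (cv2) and the standard library are available. Lean on these libraries where they do the work, as an engineer would, in place of code of your own. Each camera call takes 0.05 s, during which the arm holds its last target. There are 200 camera calls.

## Working session

There is one attempt and no reset: what is moved stays moved. The work goes in short steps, each a Python script; the robot and the scene stay as the last script left them, time stands still between calls to the robot, and variables do not carry over. Pictures are saved under pics/ and viewed, at most 10 in all, crops included, and the job is handed in when it is done.

```bash
mkdir -p pics; ls
python3 - <<'E'
from station import arm,snapshot,camera_info
import cv2,numpy as np
np.set_printoptions(precision=4,suppress=True)
for n in("scene","side"):
    cv2.imwrite(f"pics/{n}0.png",snapshot(n)); c=camera_info(n); print(n,c)
print(camera_info("wrist")); print(arm.read_eef_rot(),arm.read_time())
E
```

```text
pics
scene {'fx': 611.1500478731897, 'fy': 611.1500478731897, 'cx': 325.39225464990835, 'cy': 248.09384153245466, 'R': array([[-0.6246,  0.7809, -0.0004],
       [ 0.6075,  0.4856, -0.6286],
       [-0.4907, -0.3929, -0.7778]]), 't': array([ 0.2663, -0.3182,  1.579 ])}
side {'fx': 528.5932892397525, 'fy': 528.5932892397525, 'cx': 307.7978430365802, 'cy': 240.72747709257874, 'R': array([[ 0.993 , -0.1172, -0.013 ],
       [-0.0885, -0.6673, -0.7395],
       [ 0.078 ,  0.7355, -0.673 ]]), 't': array([-0.5453,  0.1798,  1.1083])}
{'fx': 385.30243370691574, 'fy': 385.30243370691574, 'cx': 319.41293139112184, 'cy': 240.23736656543156, 'T_tool_cam': array([[-0.0004, -0.9459, -0.3245,  0.0843],
       [ 1.    , -0.0005,  0.0003, -0.0004],
       [-0.0004, -0.3245,  0.9459, -0.0701],
       [ 0.    ,  0.    ,  0.    ,  1.    ]])}
[ 0.1745  0.9847 -0.0012 -0.0002] 0.1
```

View pics/scene0.png

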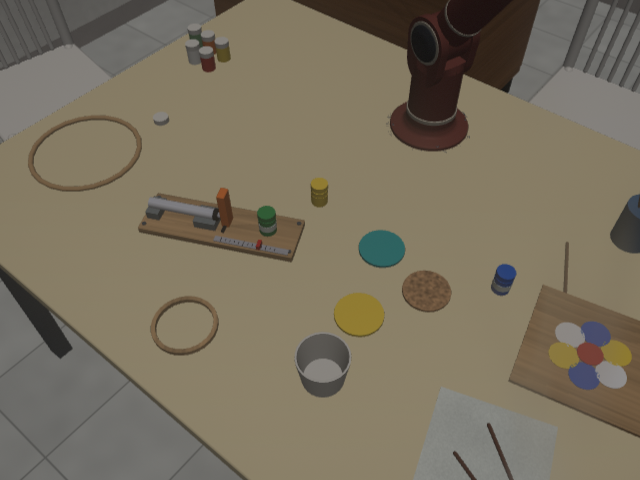

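View pics/side0.png

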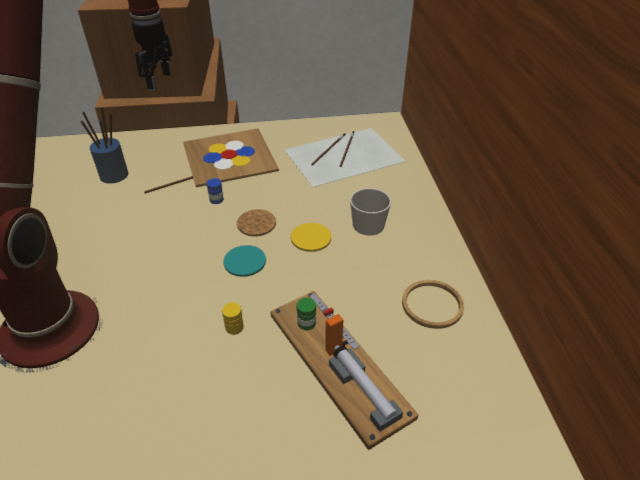

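The scene view shows the clamp board at about (140–304, 197–256), with the grip top at (224,191), green jar cap at (267,213) and rider at (259,244). The cork coaster is at (427,290). In the side view the coaster is at (256,222), the jar cap at (306,304) and the grip top at (334,320). Next I'll enlarge the clamp in both.

Run:
```python
import cv2,numpy as np
a=cv2.imread("pics/scene0.png")[180:265,135:310]; b=cv2.imread("pics/side0.png")[285:445,262:422]
b1=b[:85]
f=lambda i,s:cv2.resize(i,None,fx=s,fy=s,interpolation=cv2.INTER_CUBIC)
A=f(a,4); B=f(b[:65,:],4)
o=np.zeros((600,800,3),np.uint8); o[:340,:700]=A; o[340:600,:640]=B
cv2.imwrite("pics/crop0.png",o)
```

```text
(no output)
```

View pics/crop0.png

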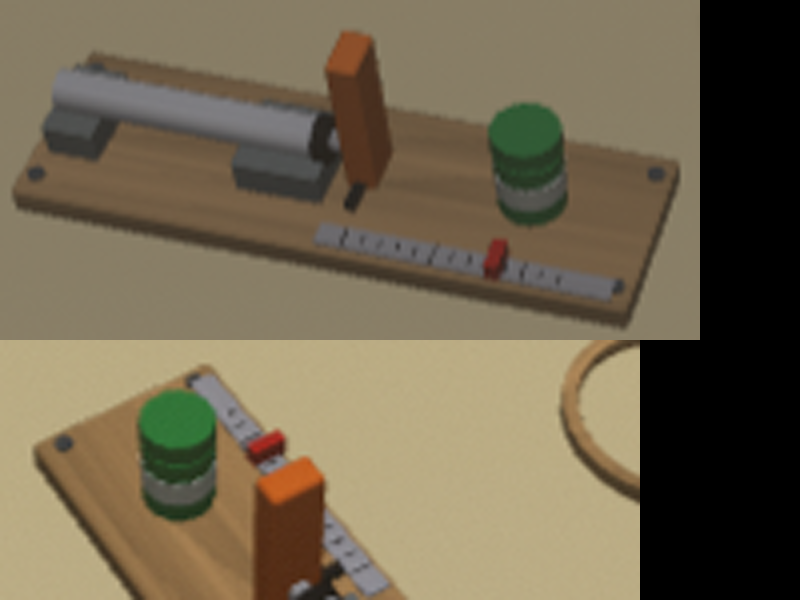

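```bash
cat > h.py <<'E'
import numpy as np,cv2
from station import arm,snapshot,camera_info
from scipy.spatial.transform import Rotation as Rn
np.set_printoptions(precision=4,suppress=True)
def proj(c,X):
    X=np.atleast_2d(X)@np.array(c["R"]).T+c["t"]; return np.c_[c["fx"]*X[:,0]/X[:,2]+c["cx"],c["fy"]*X[:,1]/X[:,2]+c["cy"]]
def wcam():
    c=dict(camera_info("wrist")); T=np.eye(4); T[:3,:3]=Rn.from_quat(arm.read_eef_rot()).as_matrix(); T[:3,3]=arm.read_tool_pos()
    M=np.linalg.inv(T@np.array(c["T_tool_cam"])); c["R"]=M[:3,:3]; c["t"]=M[:3,3]; return c
def ray(c,uv,z):  # pixel -> world at height z
    R=np.array(c["R"]); o=-R.T@c["t"]; d=R.T@[(uv[0]-c["cx"])/c["fx"],(uv[1]-c["cy"])/c["fy"],1]
    return o+d*(z-o[2])/d[2]
def quat(yaw):  # tool down, tool y (closing) at direction yaw
    y=np.array([np.cos(yaw),np.sin(yaw),0]); z=np.array([0,0,-1.]); return Rn.from_matrix(np.c_[np.cross(y,z),y,z]).as_quat()
E
python3 - <<'E'
from h import *
from scipy.optimize import least_squares
S,D=camera_info("scene"),camera_info("side")
s=lambda u,v:(135+(u+.5)/4-.5,180+(v+.5)/4-.5)
d=lambda u,v:(262+(u+.5)/4-.5,285+(v-340+.5)/4-.5)
obs=[(S,s(680,162),(.16,.055,.018)),(S,s(629,314),(.16,-.055,.018)),(S,s(14,193),(-.19,-.055,.018)),(S,s(97,52),(-.19,.055,.018)),(S,s(351,53),(0,0,.119)),(S,s(350,207),(0,-.032,.03)),
(D,d(208,367),(.16,-.055,.018)),(D,d(36,447),(.16,.055,.018)),(D,d(290,480),(0,0,.119)),(D,(376,438),(-.19,.055,.018)),(D,(414,411),(-.19,-.055,.018))]
def W(p,X):
    c,q=np.cos(p[2]),np.sin(p[2]); return [p[0]+c*X[0]-q*X[1],p[1]+q*X[0]+c*X[1],X[2]]
f=lambda p:np.concatenate([proj(c,W(p,X))[0]-uv for c,uv,X in obs])
g=ray(S,s(351,53),.119); best=min((least_squares(f,[g[0],g[1],y]) for y in(0,1.57,3.14,-1.57)),key=lambda r:r.cost)
p=best.x; print(p,best.cost); print(best.fun.reshape(-1,2))
def loc(w):
    e=np.array(w[:2])-p[:2]; c,q=np.cos(p[2]),np.sin(p[2]); return np.array([c*e[0]+q*e[1],-q*e[0]+c*e[1]])
for n,a,b,z in(("jar",s(526,131),d(178,419),.076),("rider",s(497,249),d(266,443),.032),("coaster",(427,290),(256,222),.008),("blue",(505,272),(214,184),.058),("yel",(319,185),(232,310),.058)):
    A,B=ray(S,a,z),ray(D,b,z); print(n,A,B,np.hypot(*A[:2]),loc(A),loc(B))
E
```

```text
[ 0.5813 -0.149   2.02  ] 69.20520331312036
[[ 0.4561 -0.4057]
 [ 0.4184 -0.1452]
 [-1.2021  1.8455]
 [-2.1299  1.5443]
 [-0.3786  0.7777]
 [ 0.4666  1.7743]
 [-1.3974 -2.9504]
 [-2.3692 -1.7758]
 [-0.0858 -2.2513]
 [-6.0499  5.416 ]
 [ 5.6132  0.1113]]
jar [ 0.5361 -0.0717  0.076 ] [ 0.538  -0.0745  0.076 ] 0.5409064301598729 [0.0892 0.0071] [0.0859 0.0067]
rider [ 0.5805 -0.0567  0.032 ] [ 0.5848 -0.0586  0.032 ] 0.5833012880074178 [ 0.0835 -0.0394] [ 0.0799 -0.0424]
coaster [0.4474 0.2814 0.008 ] [0.4493 0.2721 0.008 ] 0.5285082098283963 [ 0.4458 -0.0663] [ 0.4366 -0.064 ]
blue [0.348  0.3923 0.058 ] [0.3488 0.3803 0.058 ] 0.5244309225826287 [ 0.5889 -0.025 ] [ 0.5777 -0.0205]
yel [ 0.3902 -0.0471  0.058 ] [ 0.3904 -0.0547  0.058 ] 0.39301975959595353 [0.1747 0.1279] [0.1678 0.131 ]
```

Run:
```python
from h import *
q=quat(2.02)
print(arm.ik([.537,-.073,.25],q),arm.ik([.448,.277,.2],q))
arm.movep([.56,-.105,.29],q)
c=wcam(); im=snapshot("wrist"); cv2.imwrite("pics/w1.png",im); np.savez("c1.npz",**c)
print(arm.read_time(),arm.read_ft_force(),arm.read_joint_positions())
```

```text
[ 0.0966  0.5091 -0.0027  1.8078  0.0018  0.8247  2.113 ] [-0.4684  0.5649 -0.19    1.8967  0.1586  0.6943  1.2683]
2.9333 [-0.3365 -0.1114 -0.4924] [ 0.1     0.5033  0.0698  1.6834 -0.0418  0.9563  2.207 ]
```

View pics/w1.png

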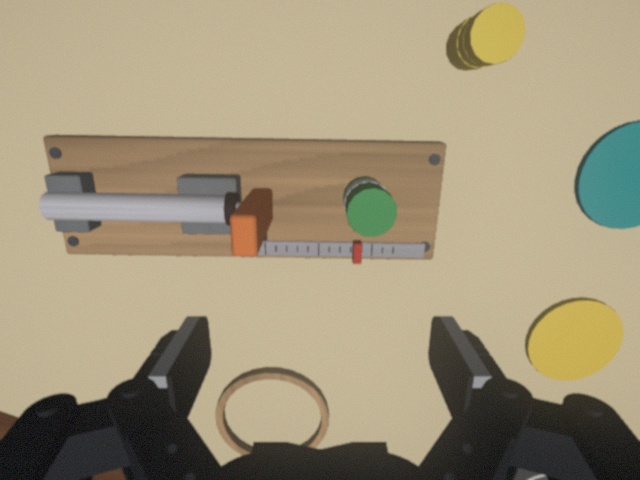

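The wrist view is clear. Board top corners are at (45,136), (445,142), (433,251) and (67,251), grip top at (244,236), green cap centre at (372,212), and the red rider at (358,252).

Run:
```python
from h import *
from scipy.optimize import least_squares
c=dict(np.load("c1.npz"))
obs=[((45,136),(-.19,.055,.018)),((445,142),(.16,.055,.018)),((434,256),(.16,-.055,.018)),((67,251),(-.19,-.055,.018)),((244,236),(0,0,.119))]
def W(p,X):
    k,q=np.cos(p[2]),np.sin(p[2]); return [p[0]+k*X[0]-q*X[1],p[1]+q*X[0]+k*X[1],X[2]]
r=least_squares(lambda p:np.concatenate([proj(c,W(p,X))[0]-uv for uv,X in obs]),[.58,-.149,2.02]); p=r.x
print(p,r.fun.reshape(-1,2))
def loc(w):
    e=np.array(w[:2])-p[:2]; k,q=np.cos(p[2]),np.sin(p[2]); return np.array([k*e[0]+q*e[1],-q*e[0]+k*e[1]])
for n,uv,z in(("jar",(372,212),.076),("rider",(358,252),.032),("grip",(244,236),.119),("yellow",(575,340),.008)):
    w=ray(c,uv,z);print(n,w,loc(w))
im=cv2.imread("pics/w1.png")
o=cv2.resize(im[165:270,225:445],None,fx=3.6,fy=3.6,interpolation=cv2.INTER_CUBIC); cv2.imwrite("pics/w1c.png",o); print(o.shape)
```

```text
[ 0.5772 -0.1502  2.0071] [[-4.0054 -1.4858]
 [ 3.5176 -1.52  ]
 [ 0.3206  3.0716]
 [-0.4391  3.3268]
 [ 0.4786 -0.7081]]
jar [ 0.5342 -0.0717  0.076 ] [0.0893 0.0057]
rider [ 0.5806 -0.0547  0.032 ] [ 0.0852 -0.0435]
grip [ 0.5777 -0.1503  0.119 ] [-0.0003 -0.0005]
yellow [0.5759 0.2055 0.008 ] [ 0.3229 -0.1492]
(378, 792, 3)
```

View pics/w1c.png

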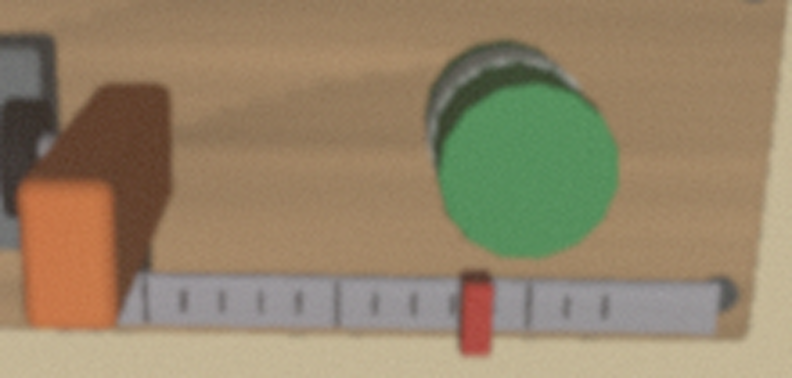

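The crop confirms the cap centre at about (372,212.5), the rider at (358,253) and the grip top at (244,236). I'll pick the jar now.

Run:
```python
from h import *
q=quat(2.007); J=np.array([.535,-.0722])
arm.movep([*J,.20],q); arm.line_to([*J,.106],.12)
print(arm.read_ft_force())
arm.move_gripper(0.0,30); print(arm.read_opening(),arm.read_finger_force(),arm.read_ft_force(),arm.read_tool_pos())
arm.line_to([*J,.25],.15); print(arm.read_opening(),arm.read_finger_force())
q2=quat(2.007)
arm.movep([.448,.24,.25],q2)
c=wcam(); np.savez("c2.npz",**c); im=snapshot("wrist"); cv2.imwrite("pics/w2.png",im)
print(arm.read_time(),arm.read_opening(),arm.read_finger_force())
```

```text
[ 0.4055 -0.2799  0.9759]
0.4407019421344097 29.741864448140518 [ 0.1637 -0.053   3.4074] [ 0.5352 -0.0722  0.1065]
0.442256328612062 30.19465107263926
7.2417 0.44685636241940585 30.18921669764893
```

View pics/w2.png

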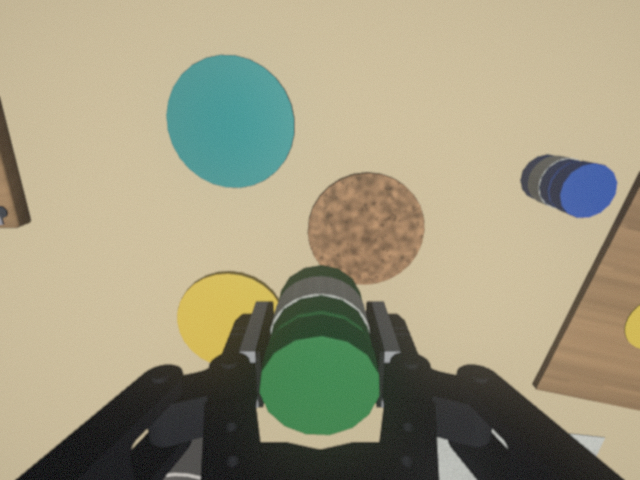

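The jar is held upright, with its cap at (320,385), and the cork coaster is centred at (366,228). I'll place it there.

Run:
```python
from h import *
c=dict(np.load("c2.npz")); w=ray(c,(366,228),.008); l,r=ray(c,(308,228),.008),ray(c,(425,228),.008); print(w,np.linalg.norm(l-r))
C=w[:2]; q=quat(2.007)
arm.movep([*C,.18],q); arm.line_to([*C,.101],.12); f0=arm.read_ft_force()[2]
z=.101
while z>.092 and arm.read_ft_force()[2]-f0<2: z-=.001; arm.line_to([*C,z],.02)
print(z,arm.read_ft_force(),f0)
arm.move_gripper(0.75); arm.line_to([*C,.20],.15)
c=wcam(); np.savez("c3.npz",**c); cv2.imwrite("pics/w3.png",snapshot("wrist")); print(arm.read_time())
```

```text
[0.4431 0.2789 0.008 ] 0.0990493391001436
0.096 [-0.9303 -0.3701  3.9601] -0.8821521600098094
10.9833
```

View pics/w3.png

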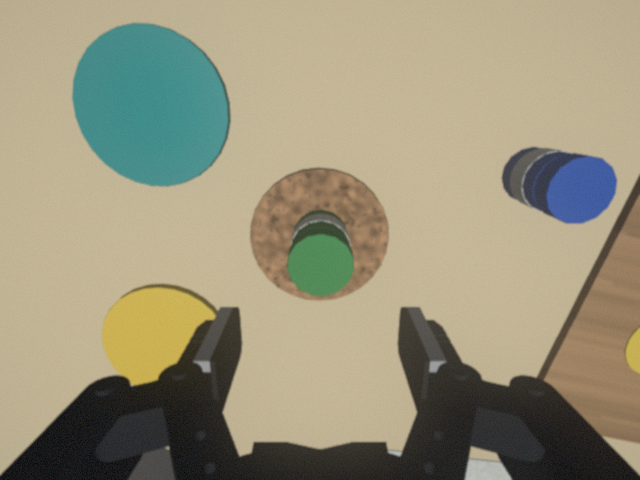

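The jar stands upright at the centre of the coaster: cap at (320,264), coaster at (320,233). For the rod I'll flip the wrist so the camera looks from the scale side and sees both pointer and rider.

Run:
```python
from h import *
p=[.5772,-.1502,2.007]; u=np.array([np.cos(p[2]),np.sin(p[2])]); q=quat(p[2]-np.pi)
P=np.array(p[:2])+.03*u
for t in(0,.03,.09,.1): print(arm.ik([*(np.array(p[:2])+t*u),.149],q))
arm.movep([*P,.26],q)
c=wcam(); np.savez("c4.npz",**c); im=snapshot("wrist"); cv2.imwrite("pics/w4.png",im)
print(arm.read_time(),arm.read_joint_positions())
```

```text
[-0.3661  1.0175  1.1306  1.7613 -1.0444  1.0979  0.0041]
[-0.4208  0.9986  1.1306  1.8158 -1.048   1.0714 -0.0072]
[-0.5337  0.9639  1.1306  1.9133 -1.0567  1.0226 -0.0424]
[-0.553   0.9585  1.1306  1.928  -1.0583  1.015  -0.05  ]
12.6 [-0.4367  0.8053  1.1311  1.7161 -0.794   1.1569 -0.2044]
```

View pics/w4.png

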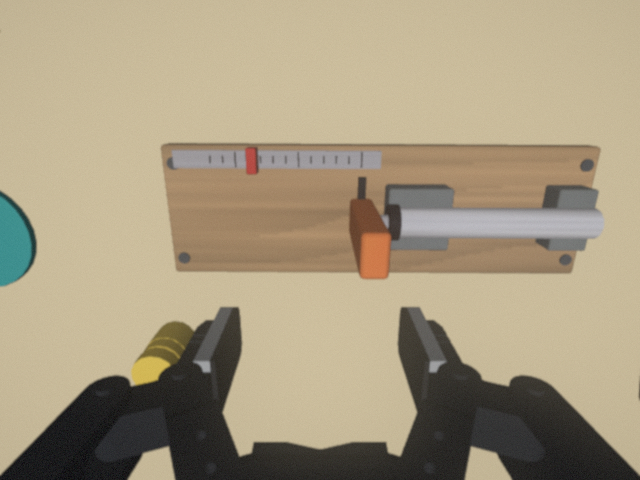

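The pointer tip is at (362,178), the rider at (252,160) and the grip top centre at (375,255). I'll localize these, then grasp the grip.

Run:
```python
from h import *
c=dict(np.load("c4.npz")); yaw=2.007; u=np.array([np.cos(yaw),np.sin(yaw)]); v=np.array([-u[1],u[0]])
pt,rd,g=ray(c,(362,178),.03),ray(c,(252,160.5),.032),ray(c,(375,255.5),.119)
for n,a in(("pointer",pt),("rider",rd),("grip",g)): e=a[:2]-[.5772,-.1502]; print(n,a,e@u,e@v)
im=cv2.imread("pics/w4.png"); 
e=ray(c,(170,145),.018)-ray(c,(597,147),.018); print("yaw",np.arctan2(e[1],e[0]),np.linalg.norm(e))
e=ray(c,(174,160),.02)-ray(c,(380,160),.02); print("yaw strip",np.arctan2(e[1],e[0]))
e=ray(c,(178,271),.018)-ray(c,(573,272),.018); print("yaw",np.arctan2(e[1],e[0]),np.linalg.norm(e))
```

```text
pointer [ 0.6068 -0.1378  0.03  ] -0.0012285987414982506 -0.03206843783025242
rider [ 0.5833 -0.0555  0.032 ] 0.08325988014086737 -0.045557808377737805
grip [ 0.5795 -0.1501  0.119 ] -0.0008906739817533478 -0.0020786124538207836
yaw 2.0047278475663317 0.3361678780726786
yaw strip 2.009385399080835
yaw 2.007411818383798 0.3467998899853304
```

```bash
cat >> h.py <<'E'
u=np.array([np.cos(2.007),np.sin(2.007)]); G=np.array([.5782,-.1505]); q=quat(2.007-np.pi)
E
python3 - <<'E'
from h import *
arm.line_to([*G,.22],.15,ori=q); arm.line_to([*G,.149],.1); print(arm.read_ft_force())
arm.move_gripper(0,60); s0=arm.read_tool_pos(); print(arm.read_opening(),arm.read_finger_force(),arm.read_ft_force(),s0)
np.save("s0.npy",s0)
for d in (.02,.04,.06,.075):
    arm.line_to([*(G+d*u),.149],.03); print(d,(np.array(arm.read_tool_pos())-s0)[:2]@u,np.array(arm.read_ft_force())[:2]@u,arm.read_opening())
c=wcam(); np.savez("c5.npz",**c); cv2.imwrite("pics/w5.png",snapshot("wrist")); cv2.imwrite("pics/s5.png",snapshot("scene"));cv2.imwrite("pics/d5.png",snapshot("side")); print(arm.read_time())
E
```

```text
[ 0.3668 -0.5815  0.1874]
0.2024940723654873 59.750025272369385 [ 0.9291 -0.3426  1.579 ] [ 0.5785 -0.1509  0.1496]
0.02 0.018918976002142224 -5.1562380365767115 0.2043291345032963
0.04 0.03845953437385214 -6.34770521758184 0.20236741889956156
0.06 0.05797736085874453 -7.158088051969341 0.20061437956738568
0.075 0.07264480048043304 -9.390503993904565 0.21281414741459517
17.675
```

View pics/w5.png

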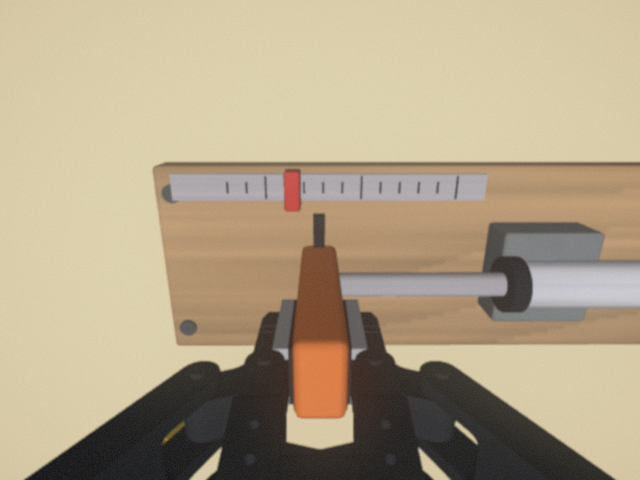

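The rod is drawn out. The pointer tip is at (319,213) and the rider at (292,190), so about 13 mm remain. I'll measure both with masks and creep in.

```bash
cat >> h.py <<'E'
def gap(im,c):
    i=im.astype(int); b,g,r=i[...,0],i[...,1],i[...,2]
    red=(r>2.2*g)&(r>2.2*b)&(r>90); red[215:]=0; y,x=np.nonzero(red); ym=y.max()
    R=(x.min()+x.max())/2,(y.min()+y.max())/2   # top face seen from almost overhead
    k=(i.max(2)<60); k[:205]=0; k[242:]=0; k[:,:290]=0; k[:,350:]=0; ky,kx=np.nonzero(k)
    top=ky.min(); m=ky<top+14; P=np.median(kx[m]),top
    a,d=ray(c,R,.032),ray(c,P,.03); v=np.array([-u[1],u[0]])
    return R,P,len(x),(a-d)[:2]@u,(a-d)[:2]@v
E
python3 - <<'E'
from h import *
c=dict(np.load("c5.npz")); print(gap(cv2.imread("pics/w5.png"),c))
E
```

```text
Traceback (most recent call last):
  File "h.py", line 21, in gap
    top=ky.min(); m=ky<top+14; P=np.median(kx[m]),top
ValueError: zero-size array to reduction operation minimum which has no identity
```

```bash
sed -i 's/i.max(2)<60/i.max(2)<85/' h.py
python3 - <<'E'
from h import *
im=cv2.imread("pics/w5.png"); print(im[225,308:330].max(1),im[208:222,319].max(1))
c=dict(np.load("c5.npz")); print(gap(im,c))
E
```

```text
[185 187 186 183 165 126  88  79  77  74  77  78  80  77  79  82 114 154
 178 185 184 187] [186 183 188 184 171 137 101  75  74  76  78  78  78  78]
((np.float64(291.5), np.float64(191.0)), (np.float64(319.0), np.int64(215)), 479, np.float64(0.013550715453299046), np.float64(-0.01282489475850794))
```

Run:
```python
from h import *
s0=np.load("s0.npy"); d=.075; g=.01355; k=0
while abs(g)>.0006 and k<6:
    d+= g-.003 if g>.006 else .85*g if g>0 else 0
    if g<0: break
    arm.line_to([*(G+d*u),.149],.02); arm.pause(.2); c=wcam(); im=snapshot("wrist"); r=gap(im,c); g=r[3]; k+=1
    print(d,r,(np.array(arm.read_tool_pos())-s0)[:2]@u)
cv2.imwrite("pics/w6.png",im)
cv2.imwrite("pics/w6c.png",cv2.resize(im[160:270,240:400],None,fx=5,fy=5,interpolation=cv2.INTER_CUBIC)); print(arm.read_time(),arm.read_finger_force(),arm.read_ft_force())
```

```text
0.08555 ((np.float64(311.5), np.float64(191.0)), (np.float64(319.0), np.int64(215)), 477, np.float64(0.0036867356044311744), np.float64(-0.012796954950188726)) 0.08283768293313977
0.0886837252637665 ((np.float64(317.5), np.float64(191.0)), (np.float64(319.0), np.int64(215)), 476, np.float64(0.0007254097494178788), np.float64(-0.01278758317399102)) 0.08590404686993165
0.08930032355077169 ((np.float64(318.5), np.float64(191.0)), (np.float64(318.5), np.int64(215)), 479, np.float64(-2.3151111056852905e-05), np.float64(-0.012784409434219168)) 0.08634251230224241
19.6583 59.17313039302826 [ 6.0886 -8.6552 -3.1501]
```

View pics/w6c.png

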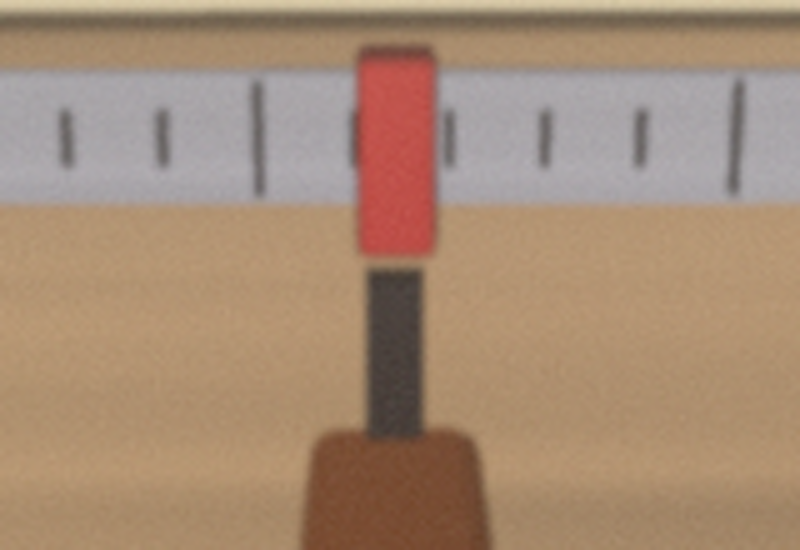

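The pointer (column 395) lines up with the rider (397), about 0.2 mm apart, and the grip is firm. I'm handing in.

```bash
python3 -c "
from station import ticket; print(ticket.finish_job())"
```

```text
the job is handed in; nothing more can be done
None
```

The green jar stands upright on the cork coaster, released, and the rod is held with its pointer about 0.2 mm from the red rider's centre, on the far side if anything; the job was handed in at about 20 s of the 53 s allowed, with no verdict returned.

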